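# Find the full and the empty plate box by weight

## Task

Three plate boxes on the print table look alike, but one is full of copper plates, one is part used and one is empty: lift them to feel which is which. Set the full (heaviest) box gently on the green cutting mat for today's printing and the empty (lightest) one gently flat inside the wooden tray for refilling. The part-used box must end up standing where it was at the start; keep every box upright and leave everything else alone.

Things in the scene. Friction and masses are not known exactly. Their poses are not given: they have to be found in the camera images.
- box_a: Plate box, one of three exactly alike: dark blue, cardboard-brown lid (fixed), small white label; 130 (x) by 60 (y) by 55 mm tall. Origin: centre of the underside. Weighs about 0.15 (empty), 0.45 (part used) or 0.75 kg (full); the hidden contents, centred, may rattle a few mm. Starts flat on the table, its x axis within 0.45 rad of world x.
- box_b: Plate box, one of three exactly alike: dark blue, cardboard-brown lid (fixed), small white label; 130 (x) by 60 (y) by 55 mm tall. Origin: centre of the underside. Weighs about 0.15 (empty), 0.45 (part used) or 0.75 kg (full); the hidden contents, centred, may rattle a few mm. Starts flat on the table, its x axis within 0.45 rad of world x.
- box_c: Plate box, one of three exactly alike: dark blue, cardboard-brown lid (fixed), small white label; 130 (x) by 60 (y) by 55 mm tall. Origin: centre of the underside. Weighs about 0.15 (empty), 0.45 (part used) or 0.75 kg (full); the hidden contents, centred, may rattle a few mm. Starts flat on the table, its x axis within 0.45 rad of world x.
- mat: Green cutting mat with a grid, fixed to the table, 220 (x) by 150 (y) by 4 mm thick. Origin: centre of the underside. It lies to the left or to the right of the boxes.
- tray: Open shallow pale wooden tray, fixed to the table, outside 210 (x) by 140 (y) by 28 mm tall, walls and floor 8 mm thick (inside 194 by 124 mm). Origin: centre of the underside. It stands on the other side of the boxes from the mat.
- ink_tin: Bystander: ink tin with a green band, 68 mm diameter, 60 mm tall. Leave alone. Origin: centre of its underside.
- ink_tin2: Bystander: ink tin with a red band, 80 mm diameter, 50 mm tall. Leave alone. Origin: centre of its underside.
- jar: Bystander: amber jar with a black cap, 60 mm diameter, 85 mm tall. Leave alone. Origin: centre of its underside.
- cup: Bystander: white plastic cup, 76 mm across the rim, 80 mm tall. Leave alone. Origin: centre of its underside.
- brayer: Bystander: ink roller lying down, black roller 110 mm long and 40 mm in diameter, wooden handle 100 mm long. Leave alone. Origin: centre of its underside.
- palette_knife: Bystander: palette knife, 160 mm long, lying flat among the boxes. Leave alone. Origin: centre of its underside.

How it is judged:
At the end, for the whole second after the job is handed in: The full box rests upright wholly on the mat (its centre within about 82 mm along and 48 mm across of the mat's centre, its weight carried by the mat), the empty box rests flat on the tray's floor, and the part-used box stands upright within 40 mm of where it started; all three at rest and released (((x of box_a in the frame of mat between -0.082 and 0.082 m and y of box_a in the frame of mat between -0.048 and 0.048 m and contact force between box_a and mat above 5.5 N and angle between box_a's own z axis and vertical below 0.08 rad) or (x of box_b in the frame of mat between -0.082 and 0.082 m and y of box_b in the frame of mat between -0.048 and 0.048 m and contact force between box_b and mat above 5.5 N and angle between box_b's own z axis and vertical below 0.08 rad) or (x of box_c in the frame of mat between -0.082 and 0.082 m and y of box_c in the frame of mat between -0.048 and 0.048 m and contact force between box_c and mat above 5.5 N and angle between box_c's own z axis and vertical below 0.08 rad)) and ((x of box_a in the frame of tray between -0.07 and 0.07 m and y of box_a in the frame of tray between -0.045 and 0.045 m and z of box_a in the frame of tray below 0.014 m and contact force between box_a and tray between 0.8 and 2.8 N and angle between box_a's own z axis and vertical below 0.08 rad) or (x of box_b in the frame of tray between -0.07 and 0.07 m and y of box_b in the frame of tray between -0.045 and 0.045 m and z of box_b in the frame of tray below 0.014 m and contact force between box_b and tray between 0.8 and 2.8 N and angle between box_b's own z axis and vertical below 0.08 rad) or (x of box_c in the frame of tray between -0.07 and 0.07 m and y of box_c in the frame of tray between -0.045 and 0.045 m and z of box_c in the frame of tray below 0.014 m and contact force between box_c and tray between 0.8 and 2.8 N and angle between box_c's own z axis and vertical below 0.08 rad)) and ((distance of box_a from where it was at the start of the episode below 0.04 m and angle between box_a's own z axis and vertical below 0.08 rad) or (distance of box_b from where it was at the start of the episode below 0.04 m and angle between box_b's own z axis and vertical below 0.08 rad) or (distance of box_c from where it was at the start of the episode below 0.04 m and angle between box_c's own z axis and vertical below 0.08 rad)) and linear speed of each of box_a, box_b, box_c below 0.03 m/s); the robot touches nothing.
It fails at once if a plate box is tipped more than 35 degrees (angle between any of box_a, box_b, box_c's own z axis and vertical above 0.61 rad).
It fails at once if a plate box is dropped or slammed onto the mat or the tray (more than 80 N) (contact force between any of box_a, box_b, box_c and mat above 80 N or contact force between any of box_a, box_b, box_c and tray above 80 N).
It fails at once if a bystander is moved more than 40 mm (distance of any of ink_tin, ink_tin2, jar, cup, brayer, palette_knife from where it was at the start of the episode above 0.04 m).
It also fails if it takes over 72 s, if anything falls off the work surface, if the arm or the gripper's body presses on something with over 40 N, if the wrist force passes 120 N, or if a joint passes its speed limit or range.

## Robot

A 6-joint arm with a two-finger parallel gripper is mounted at the origin on the work surface. World frame = base frame: x ahead of the robot, y to its left, z up, the work surface at z = 0. Lengths are in m, angles in rad, forces in N, time in s.
With the tool pointing down it reaches from about 0.35 to 0.925 m from the base axis. Payload 6.4 kg.
Tool frame: the origin (TCP) lies between the finger pads; the fingertips stand 22 mm ahead of it and the grasp point (between the pads) lies 3 mm ahead of it; z points along the fingers, y is the line along which they close (so a half turn about z gives the same grasp; the last joint's range is limited). The gripper opens to 94 mm and grips with 3 to 60 N. Pads are 16 mm wide; open, the fingers measure 119 mm over their backs; the gripper's body (75 mm by 177 mm) begins 78 mm behind the grasp point.
Start: joints at [1.131, 0.245, 1.558, -0, 1.339, -0.174], TCP at [0.171, 0.627, 0.203] pointing down, gripper open.
Joint ranges: [-3.13, 3.13], [-1.02, 2.26], [0.13, 2.54], [-0.95, 4.09], [0.21, 2.88], [-2.74, 2.74]. Speed limits (rad/s): [2.57, 2.57, 3.14, 3.14, 3.14, 3.14].

## Interface

Orientations are given as [roll, pitch, yaw] about the fixed x, y, z axes, in that order (R = Rz(yaw) Ry(pitch) Rx(roll)).
In Python, from station import r gives the robot as it stands.
- The arm moves only by the tool drive_tool, never from a script. Its argument "targets" is a list that holds one entry, the list of rows, each a list of 4 numbers: the shift along the world's x, y, z as a fraction of full scale, then the turn about the world's z as a fraction of full scale. In form: [[[x, y, z, twist], ...]]. A call has 1 to 5 rows; each row shifts and turns the commanded pose from where the row before left it; what a row does not reach is not made up. Full scale, the value 1, is 2 cm for a shift and 2 rad for a turn. A row lasts 1/8 s, in which the tool goes at most 62.5 mm and 10.7 degrees, less where a joint would pass 70% of its speed; a pose out of reach is approached as far as the arm can. A call with a number of a shift or a turn outside -1 to 1 is refused whole. A call with a gripper value outside its range is refused whole. "jaw" is the opening, from -1 (shut) to 1 (fully open), set as the call begins (left out, the last holds). The fingers move at their own pace and stop on an object; "squeeze" is the grip in N (left out, the last holds). Time passes only in rows, so rows that do not move let the fingers close. It gives the time, the measured TCP pose, the force, the opening and the grip force at its end, in the units of the state.
- r.state(): the state, without advancing time (a new reading comes with each control period).
- r.capture(name): name is "scene" or "top" or "wrist"; returns the picture (420x560x3 uint8, blue, green, red); there is no depth.
- r.camera_model(name): a dict with "camera_matrix" (3x3 intrinsics, pixels), "eye" and "attitude" of the camera in the world. Camera axes: x right, y up, looking along -z (the intrinsics and any distortion apply to the point x, -y, -z); pixel columns grow to the right and rows downward; lengths in m; the calibration is good to about 2 mm. A picture is of the moment at which its call begins: read the wrist's pose just before it. camera_model takes no time and is no camera call; for the wrist camera it gives the pose at the moment of the call.
- r.close_job(): hands the job in; it is judged then, once.
The state is a dict: "time": time; "joints": joint angles; "qd": joint speeds; "tau": joint torques, N m; "tcp_pos": TCP position; "tcp_rot": TCP orientation; "force": force on the tool from outside, world axes, zero at the start; "moment": the same for the moment, N m; "grip_width": finger opening in m; "grip_force": force on a finger pad.
Only numpy, scipy, OpenCV 4.12 (cv2) and the standard library are available. Lean on these libraries where they do the work, as an engineer would, in place of code of your own. Each camera call takes 0.05 s, during which the arm holds its last target. There are 200 camera calls.

## Working session

There is one attempt and no reset: what is moved stays moved. The work goes in short steps, Python scripts to look and compute and a tool call to move; the robot and the scene stay as the last step left them, time stands still between calls to the robot, and variables do not carry over. Pictures are saved under pics/ and viewed, at most 10 in all, crops included, and the job is handed in when it is done.

Besides the shell and the picture viewer there is one more tool, called after "Emit:" as name([rows], argument=value, ...), one row to a line, values as JSON. drive_tool: Moves the arm, as the interface text tells. Shift numbers are shares of 2 cm and turn numbers shares of 2 rad, none past 1 either way. Its arguments: {"type":"object","properties":{"targets":{"type":"array","items":{"type":"array","items":{"type":"array","items":{"type":"number"}}}},"jaw":{"type":"number"},"squeeze":{"type":"number"}},"required":["targets"]}

```bash
mkdir -p pics; python3 - <<'E'
from station import r
import cv2
for n in("top","scene"):
    cv2.imwrite(f"pics/{n}0.png",r.capture(n))
    m=r.camera_model(n);print(n,m)
s=r.state();print(s)
E
```

```text
top {'camera_matrix': array([[476.40525582,   0.        , 271.63003689],
       [  0.        , 476.40525582, 212.18108574],
       [  0.        ,   0.        ,   1.        ]]), 'eye': array([ 0.38777785, -0.00274998,  1.11278758]), 'attitude': array([ 0.2002944 ,  0.00456236, -1.53910486])}
scene {'camera_matrix': array([[419.94556664,   0.        , 283.83161674],
       [  0.        , 419.94556664, 213.59165651],
       [  0.        ,   0.        ,   1.        ]]), 'eye': array([ 1.06699234, -0.52025911,  0.57462339]), 'attitude': array([0.89908564, 0.00950823, 0.69379042])}
{'time': 0.1, 'joints': array([ 1.13089774e+00,  2.45736263e-01,  1.55887722e+00, -2.00883977e-05,
        1.33869645e+00, -1.74099187e-01]), 'qd': array([ 1.08098965e-03, -2.84881832e-03, -2.64061895e-03,  2.25625693e-03,
        9.03333958e-05, -1.45193637e-03]), 'tau': array([ 9.60955949e-04, -4.16910160e+01, -3.15528738e+01,  6.87931431e-02,
        3.08715762e-02, -2.67193064e-05]), 'tcp_pos': array([0.17050737, 0.62667628, 0.20166866]), 'tcp_rot': array([-3.13989795e+00, -2.78222722e-04,  2.87579766e+00]), 'force': array([ 0.20237814,  0.20063397, -0.39488043]), 'moment': array([ 0.02667126, -0.0195746 ,  0.01834796]), 'grip_force': 0.0, 'grip_width': 0.09397553911215448}
```

View pics/top0.png

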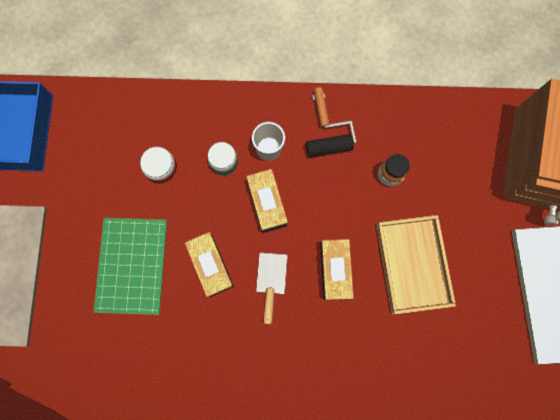

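View pics/scene0.png

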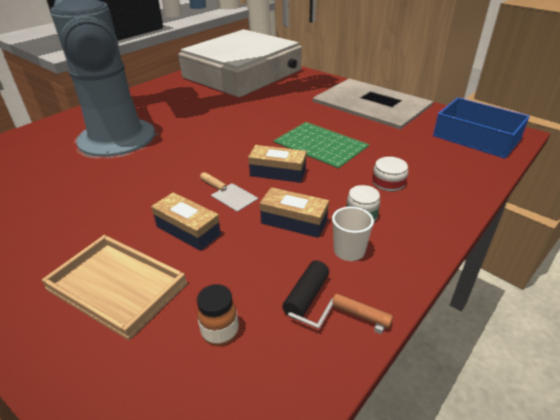

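The top view shows the mat on the left (centre about 130,266), the boxes at about (267,200), (209,264) and (337,269), the tray at about (416,264) and the knife at about (271,285). Next I'll enlarge crops to read corners.

```bash
python3 - <<'E'
import cv2
a=cv2.imread("pics/top0.png")[160:320,90:356];cv2.imwrite("pics/tc.png",cv2.resize(a,None,fx=3,fy=3,interpolation=cv2.INTER_CUBIC))
a=cv2.imread("pics/scene0.png")[120:320,140:400];cv2.imwrite("pics/sc.png",cv2.resize(a,None,fx=3,fy=3,interpolation=cv2.INTER_CUBIC))
E
```

```text
(no output)
```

View pics/tc.png

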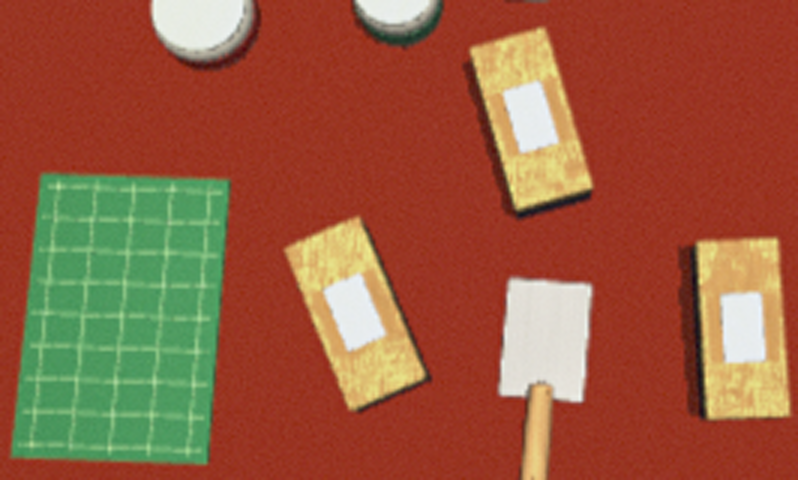

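View pics/sc.png

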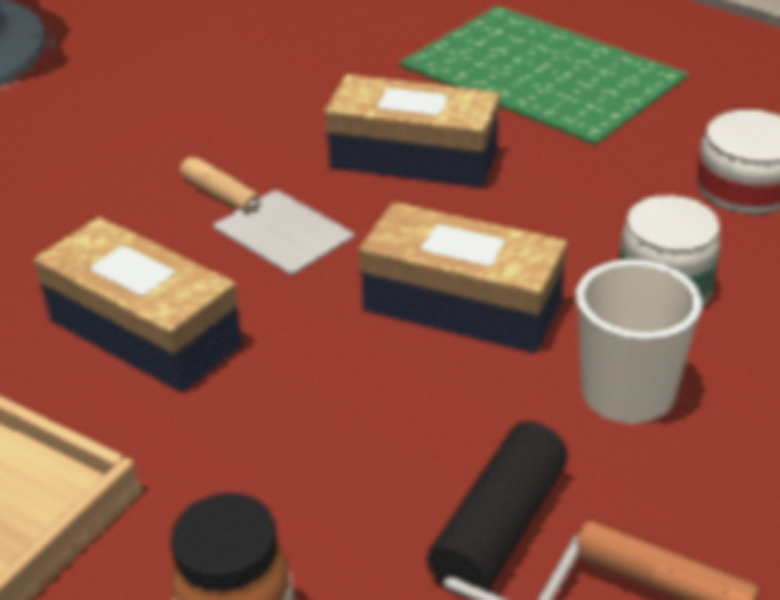

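The crops show the box lids, labels, mat and knife clearly. Label centres in the top crop are L (353,312), M (531,117) and R (743,327). In the scene crop they are (413,101), (463,244) and (133,270).

```bash
cat > h.py <<'E'
import numpy as np
from station import r
from scipy.spatial.transform import Rotation as Ro
def ray(n,uv,m=None):
    m=m or r.camera_model(n);K=m["camera_matrix"]
    d=np.array([(uv[0]-K[0,2])/K[0,0],-(uv[1]-K[1,2])/K[1,1],-1.])
    return np.array(m["eye"]),Ro.from_euler("xyz",m["attitude"]).apply(d/np.linalg.norm(d))
def tri(rays):
    A=sum(np.eye(3)-np.outer(d,d) for e,d in rays);b=sum((np.eye(3)-np.outer(d,d))@e for e,d in rays)
    p=np.linalg.solve(A,b);return p,max(np.linalg.norm(np.cross(p-e,d)) for e,d in rays)
def onz(n,uv,z,m=None):
    e,d=ray(n,uv,m);return (e+d*(z-e[2])/d[2])
T=lambda u,v:((u+.5)/3-.5+90,(v+.5)/3-.5+160)
S=lambda u,v:((u+.5)/3-.5+140,(v+.5)/3-.5+120)
E
python3 - <<'E'
from h import *
np.set_printoptions(precision=4,suppress=True)
for k,t,s in(("L",(353,312),(413,101)),("M",(531,117),(463,244)),("R",(743,327),(133,270))):
    print(k,*tri([ray("top",T(*t)),ray("scene",S(*s))]))
def rect(k,c,z,f=lambda u,v:(u,v)):
    P=np.array([onz("top",f(*x),z)[:2] for x in c]);
    ax=P[0]+P[1]-P[2]-P[3]
    print(k,"c",P.mean(0),"yaw",np.arctan2(ax[1],ax[0]),"len",np.linalg.norm(ax)/2,"wid",np.linalg.norm(P[0]+P[3]-P[1]-P[2])/2)
rect("L",[(286,248),(360,217),(429,379),(354,411)],.055,T)
rect("M",[(470,48),(545,28),(592,190),(516,210)],.055,T)
rect("R",[(696,241),(778,238),(790,416),(706,417)],.055,T)
rect("mat",[(41,174),(230,180),(207,464),(11,458)],.004,T)
rect("tray",[(377,222),(438,216),(455,305),(392,313)],.028)
for k,t,s in(("mat1",(41,174),(687,74)),("mat2",(230,180),(597,142)),("mat3",(11,458),(497,7))):
    print(k,*tri([ray("top",T(*t)),ray("scene",S(*s))]))
for t,s in(((377,222),(186,283)),((438,216),(126,328)),((392,313),(103,238)),((455,305),(44,284))):
    print("tray",*tri([ray("top",t),ray("scene",s)]))
for k,p,z in(("tin2",(157,161),.05),("tin",(221,156),.06),("cup",(268,139),.08),("jar",(397,166),.085),("knife blade",(272,273),0),("handle",(269,305),.02)):print(k,onz("top",p,z))
E
```

```text
L [0.4822 0.1486 0.0551] 0.001193177167935104
M [0.6344 0.0224 0.0556] 0.0016740312862130694
R [ 0.48   -0.1393  0.0553] 0.0012305198311269585
L c [0.4809 0.1448] yaw 0.4534885705634496 len 0.13148394954545056 wid 0.059243151273647994
M c [0.6325 0.0215] yaw 0.30635732106728353 len 0.13119991940217904 wid 0.05937577063484787
R c [ 0.4794 -0.1399] yaw 0.06663135196802787 len 0.13004806004252897 wid 0.06118364129824413
mat c [0.4771 0.3336] yaw -0.002903237085394966 len 0.21974938831456522 wid 0.14972989154147892
tray c [ 0.4997 -0.3209] yaw 0.14909727932987102 len 0.20547180366285323 wid 0.14239226991898946
mat1 [0.5882 0.4094 0.0033] 0.0012483300999990407
mat2 [0.5887 0.2601 0.0032] 0.00226661178680857
mat3 [0.3681 0.4106 0.002 ] 0.0015406948894019967
tray [ 0.5964 -0.2398  0.0052] 6.29927664929386e-05
tray [ 0.6123 -0.3739  0.0266] 0.0031406453147660857
tray [ 0.3859 -0.2708  0.0172] 0.002663190534513369
tray [ 0.4102 -0.4087  0.0166] 0.0020950648079552355
tin2 [0.7167 0.2797 0.05  ]
tin [0.7301 0.13   0.06  ]
cup [0.7674 0.0223 0.08  ]
jar [ 0.7105 -0.2692  0.085 ]
knife blade [0.4693 0.0041 0.    ]
handle [0.396  0.0084 0.02  ]
```

Emit:
drive_tool([
  [[0.62,-0.96,-0.18,0.0145],[0.62,-0.96,-0.18,0.0145],[0.62,-0.96,-0.18,0.0145],[0.62,-0.96,-0.18,0.0145],[0.62,-0.96,-0.18,0.0145]],
], jaw=1)

```text
time: 0.72
tcp_pos: [0.2329, 0.5302, 0.184]
tcp_rot: [-3.141, -0.0, 3.022]
force: [-0.0, 0.6, 0.1]
grip_width: 0.0943
grip_force: 0.0
```

Emit:
drive_tool([
  [[0.62,-0.96,-0.18,0.0145],[0.62,-0.96,-0.18,0.0145],[0.62,-0.96,-0.18,0.0145],[0.62,-0.96,-0.18,0.0145],[0.62,-0.96,-0.18,0.0145]],
])

```text
time: 1.35
tcp_pos: [0.2948, 0.4343, 0.1661]
tcp_rot: [-3.141, -0.001, -3.116]
force: [0.5, 0.3, 0.2]
grip_width: 0.0938
grip_force: 0.0
```

Emit:
drive_tool([
  [[0.62,-0.96,-0.18,0.0145],[0.62,-0.96,-0.18,0.0145],[0.62,-0.96,-0.18,0.0145],[0.62,-0.96,-0.18,0.0145],[0.62,-0.96,-0.18,0.0145]],
])

```text
time: 1.98
tcp_pos: [0.3568, 0.3384, 0.1482]
tcp_rot: [-3.141, -0.001, -2.971]
force: [0.2, -0.2, -0.4]
grip_width: 0.0941
grip_force: 0.0
```

Emit:
drive_tool([
  [[0.62,-0.96,-0.18,0.0145],[0.62,-0.96,-0.18,0.0145],[0.62,-0.96,-0.18,0.0145],[0.62,-0.96,-0.18,0.0145],[0.62,-0.96,-0.18,0.0145]],
])

```text
time: 2.6
tcp_pos: [0.4187, 0.2424, 0.1302]
tcp_rot: [3.142, -0.001, -2.826]
force: [0.4, 0.0, -0.6]
grip_width: 0.0938
grip_force: 0.0
```

Emit:
drive_tool([
  [[0.62,-0.96,-0.18,0.0145],[0.62,-0.96,-0.18,0.0145],[0.62,-0.96,-0.18,0.0145],[0.62,-0.96,-0.18,0.0145],[0.62,-0.96,-0.18,0.0145]],
])

```text
time: 3.22
tcp_pos: [0.4807, 0.1465, 0.1121]
tcp_rot: [3.141, -0.001, -2.682]
force: [0.1, -0.2, -0.3]
grip_width: 0.0941
grip_force: 0.0
```

Emit:
drive_tool([
  [[0,0,-0.9,0],[0,0,-0.9,0],[0,0,-0.9,0],[0,0,-0.8,0],[0,0,-0.4,0]],
])

```text
time: 3.85
tcp_pos: [0.4798, 0.1474, 0.0331]
tcp_rot: [3.141, -0.002, -2.682]
force: [0.5, 0.1, -0.0]
grip_width: 0.0942
grip_force: 0.0
```

Emit:
drive_tool([
  [[0,0,0,0],[0,0,0,0],[0,0,0,0],[0,0,0,0],[0,0,0,0]],
], jaw=-1, squeeze=30)

```text
time: 4.47
tcp_pos: [0.4812, 0.1471, 0.0352]
tcp_rot: [-3.141, 0.001, -2.682]
force: [0.8, -1.3, 2.5]
grip_width: 0.0601
grip_force: 30.0
```

Emit:
drive_tool([
  [[0,0,0.3,0],[0,0,0.6,0],[0,0,0.6,0],[0,0,0,0],[0,0,0,0]],
])

```text
time: 5.1
tcp_pos: [0.4805, 0.1472, 0.0646]
tcp_rot: [3.141, -0.0, -2.682]
force: [-0.8, 0.1, -6.9]
grip_width: 0.0595
grip_force: 30.0
```

Emit:
drive_tool([
  [[0,0,0,0],[0,0,0,0]],
])

```text
time: 5.35
tcp_pos: [0.4804, 0.1472, 0.0642]
tcp_rot: [3.141, -0.001, -2.682]
force: [0.1, 0.2, -7.1]
grip_width: 0.0599
grip_force: 30.0
```

Box L weighs 7.1 N, so it is the full one. I'm taking it to the mat.

Emit:
drive_tool([
  [[0,0.8,0,-0.023],[0,0.95,0,-0.023],[0,0.95,0,-0.023],[0,0.95,0,-0.023],[0,0.95,0,-0.023]],
])

```text
time: 5.98
tcp_pos: [0.4805, 0.2398, 0.0644]
tcp_rot: [3.142, -0.001, -2.914]
force: [0.1, -0.2, -6.0]
grip_width: 0.0595
grip_force: 30.0
```

Emit:
drive_tool([
  [[0,0.95,0,-0.023],[0,0.95,0,-0.023],[0,0.95,0,-0.023],[0,0.95,0,-0.023],[0,0.9,0,-0.023]],
])

```text
time: 6.6
tcp_pos: [0.4805, 0.3338, 0.0642]
tcp_rot: [-3.141, -0.001, 3.139]
force: [0.1, -0.2, -6.1]
grip_width: 0.0591
grip_force: 30.0
```

Emit:
drive_tool([
  [[0,0,-0.4,0],[0,0,-0.4,0],[0,0,-0.2,0],[0,0,-0.1,0],[0,0,0,0]],
])

```text
time: 7.22
tcp_pos: [0.4808, 0.3329, 0.0426]
tcp_rot: [-3.142, -0.0, 3.14]
force: [-1.1, -0.5, -7.9]
grip_width: 0.0595
grip_force: 30.0
```

Emit:
drive_tool([
  [[0,0,-0.1,0],[0,0,-0.1,0],[0,0,-0.05,0],[0,0,0,0]],
])

```text
time: 7.72
tcp_pos: [0.481, 0.3333, 0.0392]
tcp_rot: [-3.141, 0.0, 3.141]
force: [-5.3, -2.7, 5.1]
grip_width: 0.0599
grip_force: 30.0
```

Emit:
drive_tool([
  [[0,0,0,0],[0,0,0,0],[0,0,0,0]],
], jaw=1)

```text
time: 8.1
tcp_pos: [0.4813, 0.3334, 0.0381]
tcp_rot: [3.141, 0.001, 3.141]
force: [0.2, 0.7, -0.6]
grip_width: 0.0862
grip_force: 0.0
```

Emit:
drive_tool([
  [[0,0,0.5,0],[0,0,0.9,0],[0,0,0.9,0],[0,0,0.9,0],[0,0,0.6,0]],
])

```text
time: 8.72
tcp_pos: [0.4814, 0.3335, 0.1157]
tcp_rot: [3.141, 0.002, 3.141]
force: [0.3, 0.4, -0.8]
grip_width: 0.0939
grip_force: 0.0
```

Emit:
drive_tool([
  [[0.475,-0.975,0,0.01],[0.475,-0.975,0,0.01],[0.475,-0.975,0,0.01],[0.475,-0.975,0,0.01],[0.475,-0.975,0,0.01]],
])

```text
time: 9.35
tcp_pos: [0.5284, 0.235, 0.114]
tcp_rot: [-3.142, -0.0, -3.042]
force: [0.1, -0.2, -0.2]
grip_width: 0.094
grip_force: 0.0
```

Emit:
drive_tool([
  [[0.475,-0.975,0,0.01],[0.475,-0.975,0,0.01],[0.475,-0.975,0,0.01],[0.475,-0.975,0,0.01],[0.475,-0.975,0,0.01]],
])

```text
time: 9.98
tcp_pos: [0.5759, 0.1375, 0.114]
tcp_rot: [3.142, -0.0, -2.942]
force: [-0.2, -0.3, 0.0]
grip_width: 0.0946
grip_force: 0.0
```

Emit:
drive_tool([
  [[0.475,-0.975,0,0.01],[0.475,-0.975,0,0.01],[0.475,-0.975,0,0.01],[0.475,-0.975,0,0.01],[0.475,-0.975,0,0.01]],
])

```text
time: 10.6
tcp_pos: [0.6234, 0.0401, 0.1139]
tcp_rot: [3.141, -0.0, -2.842]
force: [-0.2, -0.2, 0.0]
grip_width: 0.0941
grip_force: 0.0
```

Emit:
drive_tool([
  [[0.475,-0.975,0,0],[0,0,0,0]],
])

```text
time: 10.85
tcp_pos: [0.6332, 0.02, 0.1138]
tcp_rot: [-3.142, 0.0, -2.845]
force: [0.0, 0.2, 0.1]
grip_width: 0.0943
grip_force: 0.0
```

Emit:
drive_tool([
  [[0,0.07,-0.9,0.004],[0,0,-0.9,0],[0,0,-0.9,0],[0,0,-0.8,0],[0,0,-0.5,0]],
])

```text
time: 11.48
tcp_pos: [0.632, 0.0228, 0.032]
tcp_rot: [3.141, -0.002, -2.834]
force: [0.1, -1.0, 0.4]
grip_width: 0.0938
grip_force: 0.0
```

Emit:
drive_tool([
  [[0,0,0,0],[0,0,0,0],[0,0,0,0],[0,0,0,0],[0,0,0,0]],
], jaw=-1, squeeze=30)

```text
time: 12.1
tcp_pos: [0.6333, 0.0224, 0.0344]
tcp_rot: [-3.141, 0.001, -2.834]
force: [0.1, -0.8, 3.2]
grip_width: 0.0596
grip_force: 30.0
```

Emit:
drive_tool([
  [[0,0,0.3,0],[0,0,0.6,0],[0,0,0.6,0],[0,0,0,0],[0,0,0,0]],
])

```text
time: 12.72
tcp_pos: [0.6326, 0.0226, 0.0636]
tcp_rot: [3.141, -0.0, -2.834]
force: [-0.1, 0.1, -4.6]
grip_width: 0.0597
grip_force: 30.0
```

Emit:
drive_tool([
  [[0,0,0,0],[0,0,0,0],[0,0,0,0]],
])

```text
time: 13.1
tcp_pos: [0.6326, 0.0226, 0.0634]
tcp_rot: [3.141, -0.0, -2.834]
force: [0.7, 0.6, -3.7]
grip_width: 0.0598
grip_force: 30.0
```

M weighs about 4 N, so it is the part-used box. I'll put it back, then move to R.

Emit:
drive_tool([
  [[0,0,-0.6,0],[0,0,-0.5,0],[0,0,-0.2,0],[0,0,-0.15,0],[0,0,-0.1,0]],
])

```text
time: 13.72
tcp_pos: [0.6326, 0.0226, 0.0344]
tcp_rot: [3.141, -0.002, -2.834]
force: [-10.4, 1.3, 14.7]
grip_width: 0.0598
grip_force: 30.0
```

Emit:
drive_tool([
  [[0,0,0,0],[0,0,0,0],[0,0,0,0],[0,0,0,0]],
], jaw=1)

```text
time: 14.22
tcp_pos: [0.6329, 0.0226, 0.0328]
tcp_rot: [-3.141, 0.0, -2.834]
force: [-0.4, -0.7, -0.1]
grip_width: 0.0932
grip_force: 0.0
```

Emit:
drive_tool([
  [[0,0,0.5,0],[0,0,0.9,0],[0,0,0.9,0],[0,0,0.9,0],[0,0,0.9,0]],
])

```text
time: 14.85
tcp_pos: [0.633, 0.0226, 0.1164]
tcp_rot: [-3.141, 0.001, -2.834]
force: [-0.3, -0.1, 0.5]
grip_width: 0.0939
grip_force: 0.0
```

Emit:
drive_tool([
  [[-0.85,-0.9,0,-0.0135],[-0.85,-0.9,0,-0.0135],[-0.85,-0.9,0,-0.0135],[-0.85,-0.9,0,-0.0135],[-0.85,-0.9,0,-0.0135]],
])

```text
time: 15.48
tcp_pos: [0.5473, -0.068, 0.1155]
tcp_rot: [-3.141, 0.001, -2.97]
force: [0.3, 0.9, -0.0]
grip_width: 0.0943
grip_force: 0.0
```

Emit:
drive_tool([
  [[-0.85,-0.9,0,-0.0135],[-0.85,-0.9,0,-0.0135],[-0.85,-0.9,0,-0.0135],[-0.85,-0.9,0,-0.0135],[0,0,0,0]],
])

```text
time: 16.1
tcp_pos: [0.4794, -0.1402, 0.1154]
tcp_rot: [-3.141, 0.001, -3.079]
force: [0.9, 0.9, -1.1]
grip_width: 0.0945
grip_force: 0.0
```

Emit:
drive_tool([
  [[0,0,-0.9,0],[0,0,-0.9,0],[0,0,-0.9,0],[0,0,-0.8,0],[0,0,-0.55,0]],
])

```text
time: 16.73
tcp_pos: [0.4793, -0.139, 0.0321]
tcp_rot: [3.141, -0.001, -3.077]
force: [0.4, -0.1, 0.3]
grip_width: 0.0939
grip_force: 0.0
```

Emit:
drive_tool([
  [[0,0,0,0],[0,0,0,0],[0,0,0,0],[0,0,0,0],[0,0,0,0]],
], jaw=-1, squeeze=25)

```text
time: 17.35
tcp_pos: [0.4802, -0.1397, 0.0343]
tcp_rot: [-3.141, 0.001, -3.077]
force: [-0.1, 0.4, 2.7]
grip_width: 0.06
grip_force: 25.0
```

Emit:
drive_tool([
  [[0,0,0.4,0],[0,0,0.7,0],[0,0,0.7,0],[0,0,0.7,0],[0,0,0.5,0]],
])

```text
time: 17.98
tcp_pos: [0.4801, -0.1396, 0.095]
tcp_rot: [-3.141, 0.001, -3.077]
force: [-0.2, -0.4, -0.5]
grip_width: 0.0595
grip_force: 25.0
```

Emit:
drive_tool([
  [[0,0,0,0],[0,0,0,0],[0,0,0,0]],
])

```text
time: 18.35
tcp_pos: [0.4793, -0.1392, 0.093]
tcp_rot: [3.141, -0.001, -3.077]
force: [-0.1, 0.0, -1.6]
grip_width: 0.0596
grip_force: 25.0
```

R weighs 1.6 N, so it is empty. I'm taking it to the tray.

Emit:
drive_tool([
  [[0.1,-0.91,0,0.0042],[0.1,-0.91,0,0.0042],[0.1,-0.91,0,0.0042],[0.1,-0.91,0,0.0042],[0.1,-0.91,0,0.0042]],
])

```text
time: 18.98
tcp_pos: [0.4898, -0.2317, 0.0936]
tcp_rot: [3.142, -0.0, -3.035]
force: [0.3, 0.7, -1.2]
grip_width: 0.0602
grip_force: 25.0
```

Emit:
drive_tool([
  [[0.1,-0.91,0,0.0042],[0.1,-0.91,0,0.0042],[0.1,-0.91,0,0.0042],[0.1,-0.91,0,0.0042],[0.1,-0.91,0,0.0042]],
])

```text
time: 19.6
tcp_pos: [0.4998, -0.3226, 0.0936]
tcp_rot: [3.142, -0.0, -2.993]
force: [-0.0, -0.2, -2.1]
grip_width: 0.0598
grip_force: 25.0
```

```bash
python3 - <<'E'
from h import *
import cv2
a=r.capture("top")[180:340,320:500];b=r.capture("scene")[150:380,20:290]
cv2.imwrite("pics/t1.png",cv2.hconcat([cv2.resize(a,(390,347)),cv2.resize(b,(407,347))]))
E
```

```text
(no output)
```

View pics/t1.png

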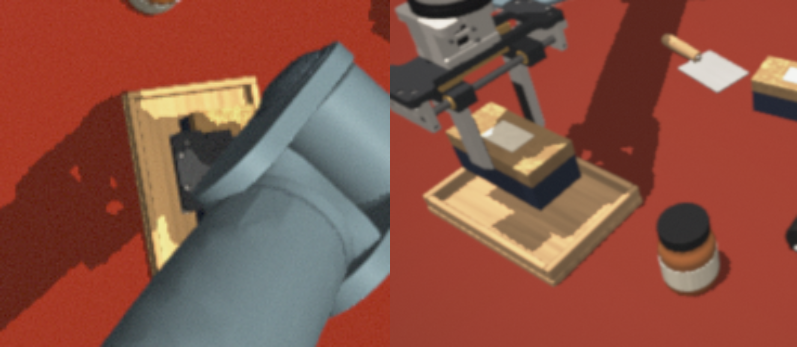

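The box hangs over the tray, aligned with it (about 515,155 on the right). I'm lowering it.

Emit:
drive_tool([
  [[0,0,-0.7,0],[0,0,-0.7,0],[0,0,-0.5,0],[0,0,-0.3,0],[0,0,-0.1,0]],
])

```text
time: 20.32
tcp_pos: [0.4996, -0.3211, 0.0471]
tcp_rot: [3.141, -0.0, -2.993]
force: [0.1, -0.6, -2.2]
grip_width: 0.0601
grip_force: 25.0
```

Emit:
drive_tool([
  [[0,0,-0.1,0],[0,0,-0.1,0],[0,0,-0.1,0],[0,0,0,0]],
])

```text
time: 20.82
tcp_pos: [0.5, -0.3216, 0.0423]
tcp_rot: [-3.141, 0.0, -2.993]
force: [-1.2, 0.3, 2.8]
grip_width: 0.0598
grip_force: 25.0
```

Emit:
drive_tool([
  [[0,0,0,0],[0,0,0,0],[0,0,0,0]],
], jaw=0.6)

```text
time: 21.2
tcp_pos: [0.4998, -0.3214, 0.0416]
tcp_rot: [-3.142, 0.0, -2.993]
force: [0.0, 0.6, -0.7]
grip_width: 0.0753
grip_force: 0.0
```

Emit:
drive_tool([
  [[0,0,0.5,0],[0,0,1,0],[0,0,1,0],[0,0,1,0],[0,0,1,0]],
])

```text
time: 21.82
tcp_pos: [0.5, -0.3216, 0.1337]
tcp_rot: [-3.141, 0.001, -2.993]
force: [0.1, -0.2, 0.3]
grip_width: 0.0753
grip_force: 0.0
```

Emit:
drive_tool([
  [[-0.5,1,0.8,0],[-0.5,1,0.8,0],[-0.5,1,0.8,0],[-0.5,1,0.8,0],[-0.5,1,0.8,0]],
])

```text
time: 22.45
tcp_pos: [0.4494, -0.2208, 0.2131]
tcp_rot: [-3.141, 0.0, -2.993]
force: [-0.2, -0.7, -0.5]
grip_width: 0.0751
grip_force: 0.0
```

Emit:
drive_tool([
  [[-0.5,1,0.5,0],[-0.5,1,0.5,0],[-0.5,1,0.5,0],[-0.5,1,0.5,0],[-0.5,1,0.5,0]],
])

```text
time: 23.08
tcp_pos: [0.3993, -0.1207, 0.2628]
tcp_rot: [-3.141, 0.001, -2.993]
force: [0.5, 0.1, -0.4]
grip_width: 0.0748
grip_force: 0.0
```

```bash
python3 - <<'E'
from h import *
import cv2
a=r.capture("top")[130:330,80:480];b=r.capture("scene")
cv2.imwrite("pics/t2.png",cv2.vconcat([cv2.resize(a,(560,280)),cv2.resize(b,None,fx=1,fy=1)[100:400]]))
E
```

```text
(no output)
```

View pics/t2.png

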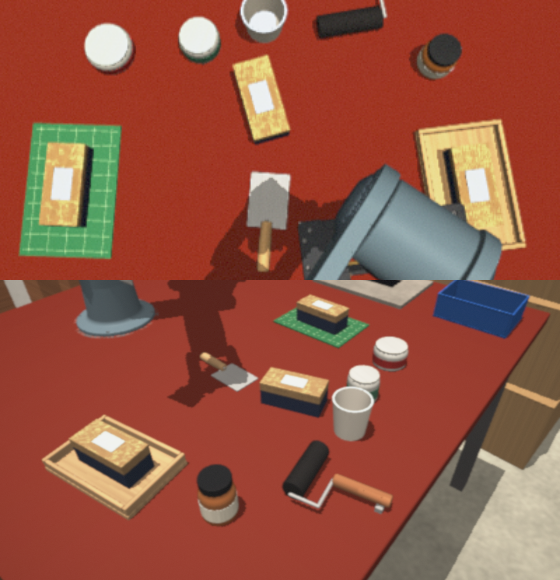

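The picture shows the full box centred on the mat (62,184), the empty box flat in the tray (477,186), the part-used box back in place (262,97), and the bystanders undisturbed.

```bash
python3 -c "
from station import r
print(r.close_job())"
```

```text
the job is handed in; nothing more can be done
None
```

I set the full box (7.1 N) on the mat and the empty box (1.6 N) flat in the tray, put the part-used box (about 4 N) back at its start, and handed the job in at about 23 s; no verdict came back.

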